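Put the piled lathe accessories back in their fitted boxes

TASK

The accessories of the little lathe have been left in a pile on the bench. Working from the top down, put each one back in the fitted box made for it: the drill chuck in the red box, the collet chuck in the yellow box, the faceplate in the blue box and the three-jaw chuck in the wooden box, each the same way up as it is now and sitting fully down in its round recess. Set the pieces down rather than dropping them, tip nothing over, and leave the oil can and the chuck key where they are.

Things in the scene. Friction and masses are not known exactly. Their poses are not given: they have to be found in the camera images.
- drill_chuck: Drill chuck, topmost of the pile: bright steel, 50 mm tall, standing nose up. Dark back 28 mm diameter from 0 to 10 mm height, knurled sleeve 32 mm diameter from 10 to 34 mm, then a tapering nose. About 0.15 kg. Origin: centre of its underside, z up.
- collet_chuck: Collet chuck, second from the top: black round flange 44 mm diameter from 0 to 18 mm height, on it a brass-coloured slotted nut 34 mm diameter from 18 to 30 mm (flat top, on which the drill chuck stands). About 0.2 kg. Origin: centre of its underside, z up.
- faceplate: Faceplate, third from the top, lying face down: green disc 56 mm diameter from 0 to 10 mm height with four dark slots, and a bright steel boss 34 mm diameter standing up from its middle, from 10 to 30 mm (flat top, on which the collet chuck stands). About 0.24 kg. Origin: centre of its underside, z up.
- jaw_chuck: Three-jaw lathe chuck, bottom of the pile, standing on the table: bright steel round body 68 mm diameter from 0 to 28 mm height, with three dark jaws on top, from 28 to 38 mm and reaching out to 31 mm from the axis (their flat tops carry the faceplate). About 0.62 kg. Origin: centre of its underside, z up.
- red_box: Fitted box of the drill chuck, lid off: red walls, 90 mm square, 26 mm high, brass catch and hinges, fixed to the table. Its white insert, top at 24 mm height, has one round recess in the middle, 44 mm diameter, 8 mm deep, lined with near-black felt, edge chamfered 2 mm: the recess floor is 16 mm above the table. Origin: centre of the box's underside, z up.
- yellow_box: Fitted box of the collet chuck, lid off: yellow walls, 100 mm square, 26 mm high, brass catch and hinges, fixed to the table. Its pale grey insert, top at 24 mm height, has one round recess in the middle, 56 mm diameter, 8 mm deep, lined with near-black felt, edge chamfered 2 mm: the recess floor is 16 mm above the table. Origin: centre of the box's underside, z up.
- blue_box: Fitted box of the faceplate, lid off: blue walls, 112 mm square, 26 mm high, brass catch and hinges, fixed to the table. Its mid grey insert, top at 24 mm height, has one round recess in the middle, 68 mm diameter, 8 mm deep, lined with near-black felt, edge chamfered 2 mm: the recess floor is 16 mm above the table. Origin: centre of the box's underside, z up.
- wood_box: Fitted box of the three-jaw chuck, lid off: light wooden walls, 124 mm square, 26 mm high, brass catch and hinges, fixed to the table. Its grey cloth insert, top at 24 mm height, has one round recess in the middle, 80 mm diameter, 8 mm deep, lined with near-black felt, edge chamfered 2 mm: the recess floor is 16 mm above the table. Origin: centre of the box's underside, z up.
- oil_can: Bystander, loose: small grey oil can with a yellow band and thin steel spout, 40 mm diameter, 94 mm tall. Origin: centre of its underside.
- chuck_key: Bystander, loose: T-shaped steel chuck key lying flat, 82 mm long, 64 mm crossbar, 10 mm thick. Origin: on the table below the middle of its shank, shank along x.
There are look-alikes about, which are no part of the job. Leave any green look-alike of the drill_chuck alone. Leave any purple look-alike of the faceplate alone.

How it is judged:
On the way, in this order (a step that is already met when the one before it is completed fails the run):
1. the drill chuck sits in the red box, let go (horizontal distance between drill_chuck and red_box below 0.01 m and z of drill_chuck in the frame of red_box below 0.0195 m and angle between drill_chuck's own z axis and vertical below 0.08 rad and linear speed of drill_chuck below 0.03 m/s and contact force between drill_chuck and the fingers below 0.05 N), for 0.2 s.
2. the collet chuck sits in the yellow box, let go (horizontal distance between collet_chuck and yellow_box below 0.01 m and z of collet_chuck in the frame of yellow_box below 0.0195 m and angle between collet_chuck's own z axis and vertical below 0.08 rad and linear speed of collet_chuck below 0.03 m/s and contact force between collet_chuck and the fingers below 0.05 N), for 0.2 s.
3. the faceplate sits in the blue box, let go (horizontal distance between faceplate and blue_box below 0.01 m and z of faceplate in the frame of blue_box below 0.0195 m and angle between faceplate's own z axis and vertical below 0.08 rad and linear speed of faceplate below 0.03 m/s and contact force between faceplate and the fingers below 0.05 N), for 0.2 s.
4. the three-jaw chuck sits in the light wooden box, let go (horizontal distance between jaw_chuck and wood_box below 0.01 m and z of jaw_chuck in the frame of wood_box below 0.0195 m and angle between jaw_chuck's own z axis and vertical below 0.08 rad and linear speed of jaw_chuck below 0.03 m/s and contact force between jaw_chuck and the fingers below 0.05 N), for 0.2 s.
At the end, for the whole second after the job is handed in: Each of the four pieces sits in its own box: within 10 mm of the recess's centre, its underside within 3.5 mm of the recess floor, upright within 0.08 rad, at rest (under 0.03 m/s) and let go (horizontal distance between drill_chuck and red_box below 0.01 m and z of drill_chuck in the frame of red_box below 0.0195 m and angle between each of drill_chuck, collet_chuck, faceplate, jaw_chuck's own z axis and vertical below 0.08 rad and linear speed of each of drill_chuck, collet_chuck, faceplate, jaw_chuck below 0.03 m/s and horizontal distance between collet_chuck and yellow_box below 0.01 m and z of collet_chuck in the frame of yellow_box below 0.0195 m and horizontal distance between faceplate and blue_box below 0.01 m and z of faceplate in the frame of blue_box below 0.0195 m and horizontal distance between jaw_chuck and wood_box below 0.01 m and z of jaw_chuck in the frame of wood_box below 0.0195 m); the robot touches nothing.
It fails at once if a piece of the pile is tipped over (leans more than 0.5 rad) (angle between any of drill_chuck, collet_chuck, faceplate, jaw_chuck's own z axis and vertical above 0.5 rad).
It fails at once if a piece is dropped (falls freely, touching nothing, faster than 0.6 m/s: a fall of about 18 mm) ((contact force between drill_chuck and anything else below 0.02 N and linear speed of drill_chuck above 0.6 m/s) or (contact force between collet_chuck and anything else below 0.02 N and linear speed of collet_chuck above 0.6 m/s) or (contact force between faceplate and anything else below 0.02 N and linear speed of faceplate above 0.6 m/s) or (contact force between jaw_chuck and anything else below 0.02 N and linear speed of jaw_chuck above 0.6 m/s)).
It fails at once if the oil can is shifted more than 25 mm or knocked over (distance of oil_can from where it was at the start of the episode above 0.025 m or angle between oil_can's own z axis and vertical above 0.5 rad).
It fails at once if the chuck key is shifted more than 25 mm (distance of chuck_key from where it was at the start of the episode above 0.025 m).
It also fails if it takes over 128 s, if anything falls off the work surface, if the arm or the gripper's body presses on something with over 40 N, if the wrist force passes 120 N, or if a joint passes its speed limit or range.

ROBOT

A 6-joint arm with a two-finger parallel gripper is mounted at the origin on the work surface. World frame = base frame: x ahead of the robot, y to its left, z up, the work surface at z = 0. Lengths are in m, angles in rad, forces in N, time in s.
With the tool pointing down it reaches from about 0.275 to 0.875 m from the base axis. Payload 12.5 kg.
Tool frame: the origin (TCP) lies at the very end of the fingers, on their centre line; the grasp point (between the pads) lies 19 mm behind it (r.grip_point_offset is the distance from the TCP to the grasp point, in m); z points along the fingers, y is the line along which they close (so a half turn about z gives the same grasp; the last joint's range is limited). The gripper opens to 85 mm and grips with 20 to 120 N. Pads are 22 mm wide; open, the fingers measure 114 mm over their backs; the gripper's body (76 mm by 85 mm) begins 54 mm behind the grasp point. The pads swing forward as they close: fully open they stand 13 mm farther back than shut.
Start: joints at [1.062, 0.351, 1.652, -0, 1.139, -0.085], TCP at [0.226, 0.501, 0.194] pointing down, gripper open.
Joint ranges: [-2.75, 2.75], [-0.79, 2.1], [0.01, 2.65], [-1.57, 4.71], [0.07, 3.14], [-2.87, 2.87]. Speed limits (rad/s): [2.22, 2.22, 2.79, 3.14, 3.14, 3.14].

INTERFACE

Orientations are given as a unit quaternion [x, y, z, w].
In Python, from rig import r gives the robot as it stands.
- The arm moves only by the tool step_arm, never from a script. Its argument "motion" is a list of rows, each a list of 3 entries, a list of its own where there are three numbers: the shift along the tool's x, y, z in units of 40 mm (1.0 is 40 mm), then the turn about the tool's z in units of 6 degrees (1.0 is 6 degrees), then the closure, from -1 (fully open) to 1 (shut). A call has 1 to 10 rows; each row is the pose to reach, as a shift and turn from the pose commanded when the call began, along the tool's axes at that moment; what a row does not reach only later rows make up. A row lasts 1/8 s, in which the tool goes at most 62.5 mm and 10.7 degrees, less where a joint would pass 70% of its speed; a pose out of reach is approached as far as the arm can. A call with a gripper value outside its range is refused whole. The fingers move at their own pace and stop on an object; "newtons" is the grip in N (left out, the last holds). Time passes only in rows, so rows that repeat a pose let the fingers close. It gives the time, the measured TCP pose, the force, the opening and the grip force at its end, in the units of the state.
- r.read_state(): the state, without advancing time (a new reading comes with each control period).
- r.get_image(name): name is "side" or "top"; returns the picture (400x640x3 uint8, blue, green, red); there is no depth.
- r.camera_info(name): a dict with "fx", "fy", "cx", "cy" (pixels), "R" (3x3) and "t" (3): a world point X has camera coordinates R X + t. Camera axes: x right, y down, z forward; pixel columns grow to the right and rows downward; lengths in m; the calibration is good to about 2 mm. A picture is of the moment at which its call begins. camera_info takes no time and is no camera call.
- r.job_done(): hands the job in; it is judged then, once.
Trained networks look in the newest picture that a camera, given by its name, has taken for a name from the list of things; names that differ only in an ending like _2 or _b are one class to them, and where a whole thing is asked for, a point or a joint stands for the part that bears it (a point fixed in the world has none). Each returns a list of dicts, best first, with "conf" (0 to 1); they miss things now and then, are a little off and sometimes report something else, mostly with a low value. They report only what shows in the picture. A call takes as long as a camera call. They do not tell look-alikes from the thing itself.
- r.look_for(camera, target): "bbox" ([centre column, centre row, width, height] in pixels, round what is visible of it).
- r.regions_of(camera, target): "pixels" (400x640 bool, what is visible of it) and "bbox" ([centre column, centre row, width, height] in pixels, round what is visible of it).
The state is a dict: "time_s": time; "joints": joint angles; "joint_velocities": joint speeds; "effort": joint torques, N m; "tcp_pos": TCP position; "tool_rot": TCP orientation; "contact_force": force on the tool from outside, world axes, zero at the start; "torque": the same for the moment, N m; "opening": finger opening in m; "grasp_force": force on a finger pad.
Only numpy, scipy, OpenCV 4.12 (cv2) and the standard library are available. Lean on these libraries where they do the work, as an engineer would, in place of code of your own. Each camera call takes 0.05 s, during which the arm holds its last target. There are 200 camera calls.

## Working session

There is one attempt and no reset: what is moved stays moved. The work goes in short steps, Python scripts to look and compute and a tool call to move; the robot and the scene stay as the last step left them, time stands still between calls to the robot, and variables do not carry over. Pictures are saved under pics/ and viewed, at most 17 in all, crops included, and the job is handed in when it is done.

Besides the shell and the picture viewer there is one more tool, called after "Emit:" as name(argument=value, ...) on one line, values as JSON. step_arm: Moves the arm, as the interface text tells. Its arguments: {"type":"object","properties":{"motion":{"type":"array","items":{"type":"array"}},"newtons":{"type":"number"}},"required":["motion"]}

```bash
mkdir -p pics && python3 - <<'E'
from rig import r
import cv2
for c in("top","side"):
    cv2.imwrite(f"pics/{c}0.png",r.get_image(c))
    k=r.camera_info(c);print(c,k)
    for n in "drill_chuck collet_chuck faceplate jaw_chuck red_box yellow_box blue_box wood_box oil_can chuck_key".split():
        print(n,[(round(d["conf"],2),[round(float(x)) for x in d["bbox"]]) for d in r.look_for(c,n)][:4])
print(r.read_state())
E
```

```text
top {'fx': 509.508114142838, 'fy': 509.508114142838, 'cx': 316.36400104931926, 'cy': 194.46167692454432, 'R': array([[ 0.01578478, -0.99971607, -0.01784982],
       [-0.99222214, -0.01345691, -0.12375026],
       [ 0.12347492,  0.01966435, -0.99215284]]), 't': array([0.01981884, 0.56508541, 1.67094298])}
drill_chuck [(0.47, [255, 234, 13, 14])]
collet_chuck [(0.62, [260, 234, 10, 11])]
faceplate [(0.6, [261, 240, 4, 7]), (0.45, [225, 238, 18, 15]), (0.36, [276, 160, 20, 13])]
jaw_chuck [(0.24, [461, 210, 36, 38])]
red_box [(0.75, [326, 224, 31, 26])]
yellow_box [(0.77, [378, 165, 36, 36])]
blue_box [(0.73, [460, 208, 37, 36])]
wood_box [(0.64, [395, 242, 40, 42])]
oil_can [(0.45, [192, 204, 14, 9])]
chuck_key [(0.69, [277, 161, 25, 19])]
side {'fx': 384.0530684151152, 'fy': 384.0530684151152, 'cx': 323.68011815388485, 'cy': 197.7832442295805, 'R': array([[-0.99424111, -0.10715469, -0.00157723],
       [-0.05144297,  0.4901243 , -0.8701332 ],
       [ 0.09401189, -0.86504107, -0.49281408]]), 't': array([0.52258945, 0.10265124, 1.14285621])}
drill_chuck [(0.79, [354, 234, 14, 20]), (0.
[... 460 characters left out ...]
e_s': 1.1, 'joints': array([ 1.06240850e+00,  3.50695731e-01,  1.65179746e+00,  3.74015547e-05,
        1.13911450e+00, -8.46222148e-02]), 'joint_velocities': array([-0.00259917, -0.0010256 , -0.0001013 , -0.00108989,  0.00012339,
       -0.00167318]), 'effort': array([-5.32680751e-04, -5.06038284e+01, -2.91647851e+01, -8.34424122e-05,
        6.78573833e-04,  6.21157483e-05]), 'tcp_pos': array([0.22612822, 0.50134627, 0.19449286]), 'tool_rot': array([ 2.10308621e-01,  9.77635046e-01, -2.22529796e-06, -1.84400165e-05]), 'contact_force': array([ 0.01313937, -0.69273071, -0.29769659]), 'torque': array([-0.00949739, -0.00327329,  0.0239468 ]), 'grasp_force': 0.0, 'opening': 0.08542956655445887}
```

View pics/top0.png

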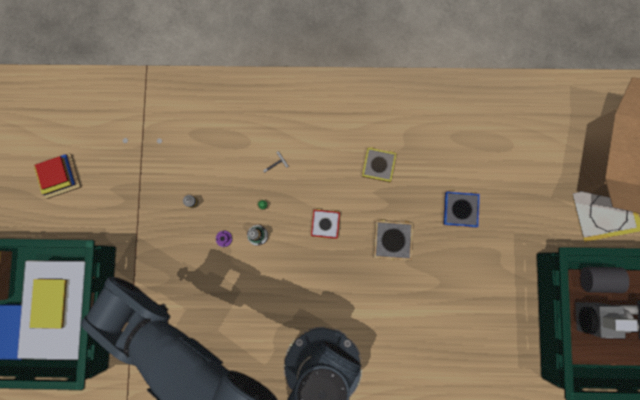

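View pics/side0.png

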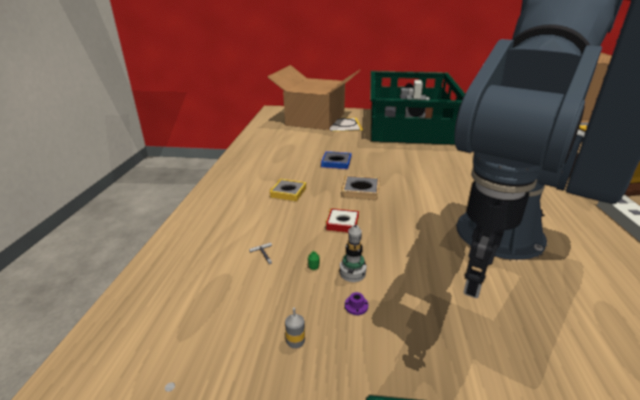

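The pile stands at top (257,235) and side (354,255). In the top picture the boxes are red (326,224), yellow (379,165), blue (461,209) and wood (394,240). The look-alikes are green (263,204) and purple (224,238). I'll zoom in on the pile and measure.

```bash
cat > h.py <<'E'
from rig import r
import cv2, numpy as np
from scipy.ndimage import label
def cam(c):
    return r.camera_info(c)
def ray(c,uv,z):
    "world point at height z seen at pixel uv"
    k=cam(c); C=-k["R"].T@k["t"]
    d=k["R"].T@np.array([(uv[0]-k["cx"])/k["fx"],(uv[1]-k["cy"])/k["fy"],1])
    return (C+d*(z-C[2])/d[2])[:2]
def px(c,X):
    k=cam(c); p=k["R"]@np.asarray(X,float)+k["t"]
    return np.array([k["fx"]*p[0]/p[2]+k["cx"],k["fy"]*p[1]/p[2]+k["cy"]])
def dark(img,box,thr=60):
    "subpixel centre of dark blob near box centre"
    u,v,h=box; g=img[v-h:v+h+1,u-h:u+h+1].max(2).astype(float)
    w=np.clip((thr+40-g)/60,0,1)
    lab,n=label(w>0.15); l=lab[h,h]; w=w*(lab==l)
    yy,xx=np.mgrid[v-h:v+h+1,u-h:u+h+1]
    return np.array([(w*xx).sum(),(w*yy).sum()])/w.sum(), w.sum()
E
python3 - <<'E'
from h import *
t=r.get_image("top");s=r.get_image("side")
T={"red":(326,224,10),"yellow":(379,165,12),"blue":(461,209,13),"wood":(394,241,15)}
S={"red":(343,220,9),"yellow":(288,188,9),"blue":(337,159,9),"wood":(361,186,10)}
for n in T:
    a,wa=dark(t,T[n]);b,wb=dark(s,S[n])
    print(n,a.round(1),round(wa),b.round(1),round(wb),ray("top",a,.022).round(4),ray("side",b,.022).round(4))
A=cv2.resize(t[210:260,215:300],None,fx=9,fy=9,interpolation=cv2.INTER_CUBIC)
cv2.imwrite("pics/tp.png",A)
B=cv2.resize(s[215:290,300:400],None,fx=8,fy=8,interpolation=cv2.INTER_CUBIC)
cv2.imwrite("pics/sp.png",B)
for c,n in(("top","drill_chuck"),("side","drill_chuck"),("side","collet_chuck"),("side","faceplate"),("side","jaw_chuck")):
    print(c,n,[(round(d["conf"],2),np.round(d["bbox"],1)) for d in r.regions_of(c,n)][:3])
E
```

```text
red [324.9 223.9] 75 [342.8 218.3] 28 [ 0.4675 -0.0019] [0.4662 0.0059]
yellow [378.6 164.5] 132 [288.  187.4] 57 [ 0.6717 -0.1811] [ 0.6701 -0.1741]
blue [461.6 208.9] 337 [336.2 157.7] 71 [ 0.5244 -0.4584] [ 0.5225 -0.4502]
wood [393.1 239.9] 434 [361.  184.8] 140 [ 0.4175 -0.2294] [ 0.4162 -0.2208]
top drill_chuck [(0.65, array([254.8, 234.3,  11.8,   8.8])), (0.56, array([190.1, 201.6,  14.6,   8.3])), (0.43, array([263.1, 205.9,   9.9,  12.5]))]
side drill_chuck [(0.78, array([311.4, 260.2,  12.9,  21. ])), (0.48, array([355.2, 232.8,  14.3,  19.6]))]
side collet_chuck [(0.56, array([353.8, 250.3,  15.7,  10.6]))]
side faceplate [(0.72, array([357.5, 305.2,  24.4,  26.1])), (0.57, array([353.2, 260.9,  19.6,  17. ]))]
side jaw_chuck [(0.3, array([259.4, 252.3,  24.5,  22. ]))]
```

View pics/tp.png

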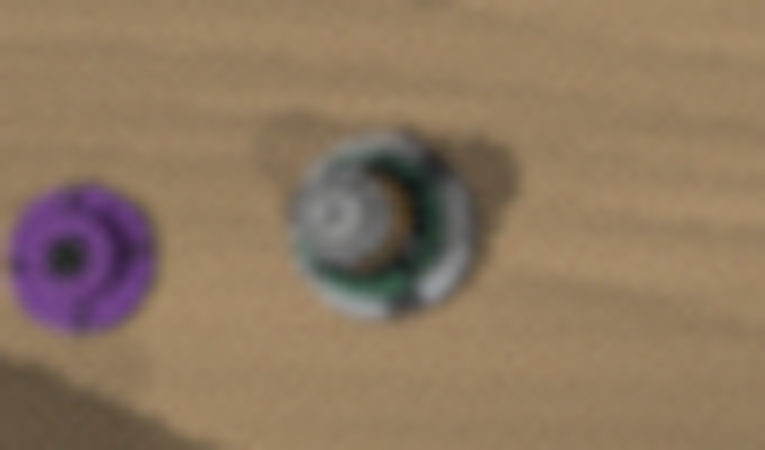

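View pics/sp.png

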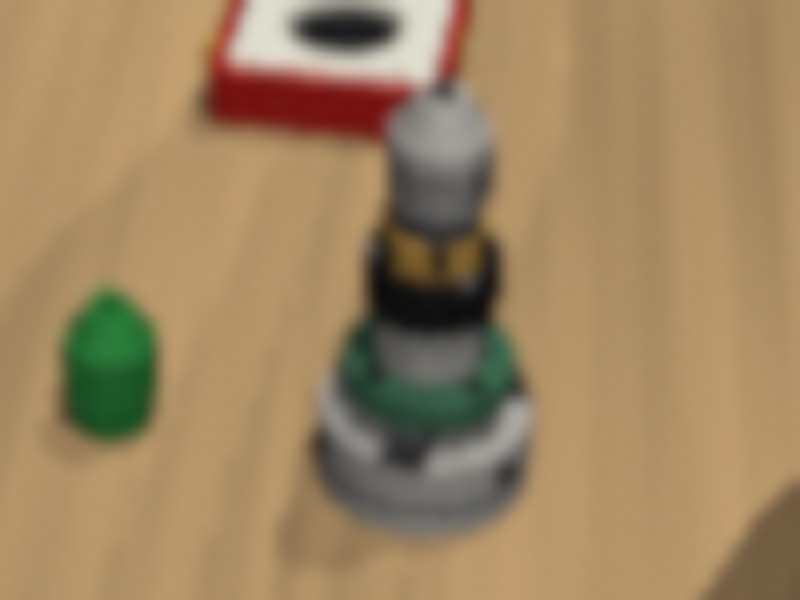

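The top crop shows the drill nose tip at about (335,213) and the jaw-chuck rim centred near (384,226). The side crop shows the whole pile upright, with a tip at (443,88), a drill sleeve centre column of 440, a flange centre column of 433 and a body centre column of 423.

```bash
python3 - <<'E'
from h import *
f=lambda X,Y:(215+(X+.5)/9-.5,210+(Y+.5)/9-.5)
for n,X,Y,z in(("tip",335,213,.148),("sleeve",343,217,.132),("jaw",384,226,.028)):print(n,ray("top",f(X,Y),z).round(4))
from scipy.optimize import least_squares
P=ray("top",f(384,226),.028)
for z in (0,.014,.028,.056,.077,.118,.148):
    p=px("side",[*P,z]); print(z,((p-[300,215]+.5)*8-.5).round())
s=r.read_state();from scipy.spatial.transform import Rotation as Q
print(Q.from_quat(s["tool_rot"]).as_matrix().round(3))
# red box orientation etc: wall corners mask
t=r.get_image("top")
H=cv2.cvtColor(t,cv2.COLOR_BGR2HSV)
for n,(lo,hi),(u,v) in(("red",((170,120,60),(180,255,255)),(326,224)),("yel",((20,90,80),(32,255,255)),(379,165)),("blue",((105,90,40),(130,255,255)),(461,209))):
    m=np.zeros(t.shape[:2],bool);m[v-22:v+23,u-22:u+23]=cv2.inRange(H,lo,hi)[v-22:v+23,u-22:u+23]>0
    if m.sum()<9: print(n,m.sum());continue
    ys,xs=np.nonzero(m);q=cv2.minAreaRect(np.c_[xs,ys].astype(np.float32));print(n,m.sum(),q,ray("top",q[0],.02).round(4))
E
```

```text
tip [0.4268 0.2244]
sleeve [0.4262 0.2239]
jaw [0.4278 0.2235]
0 [421. 456.]
0.014 [422. 422.]
0.028 [424. 388.]
0.056 [427. 318.]
0.077 [429. 263.]
0.118 [434. 154.]
0.148 [438.  72.]
[[-0.912  0.411 -0.   ]
 [ 0.411  0.912 -0.   ]
 [ 0.    -0.    -1.   ]]
red 1
yel 303 ((378.9615783691406, 163.6923065185547), (31.18246841430664, 31.574697494506836), 11.309932708740234) [ 0.6748 -0.1826]
blue 238 ((461.1676940917969, 208.98155212402344), (33.83671188354492, 33.004661560058594), 3.1798300743103027) [ 0.5242 -0.4575]
```

Emit:
step_arm(motion=[[[0,0,1.5],0,0],[[0,0,3],0,0],[[0,0,4.3],0,0],[[0,0,4.5],0,0],[[0,0,4.5],0,0],[[0,0,4.5],0,0],[[0,0,4.5],0,0]], newtons=30)

```text
time_s: 2.38
tcp_pos: [0.2266, 0.5022, 0.0161]
tool_rot: [0.21, 0.978, 0.001, 0.0]
contact_force: [-0.0, -0.2, 0.4]
opening: 0.0423
grasp_force: 0.0
```

```bash
python3 - <<'E'
from h import *
s=r.get_image("side");p=r.read_state()["tcp_pos"];q=px("side",p);print(p,q)
u,v=q.round().astype(int);print(u,v)
A=s[v-40:v+20,u-40:u+40].copy()
A=cv2.resize(A,None,fx=10,fy=10,interpolation=cv2.INTER_CUBIC)
cv2.drawMarker(A,tuple(int(x) for x in (q-[u-40,v-40]+.5)*10-.5),(0,0,255),0,20,1)
cv2.imwrite("pics/tool.png",A)
E
```

```text
[0.22649893 0.50200372 0.01579666] [453.22645805 369.72876439]
453 370
```

View pics/tool.png

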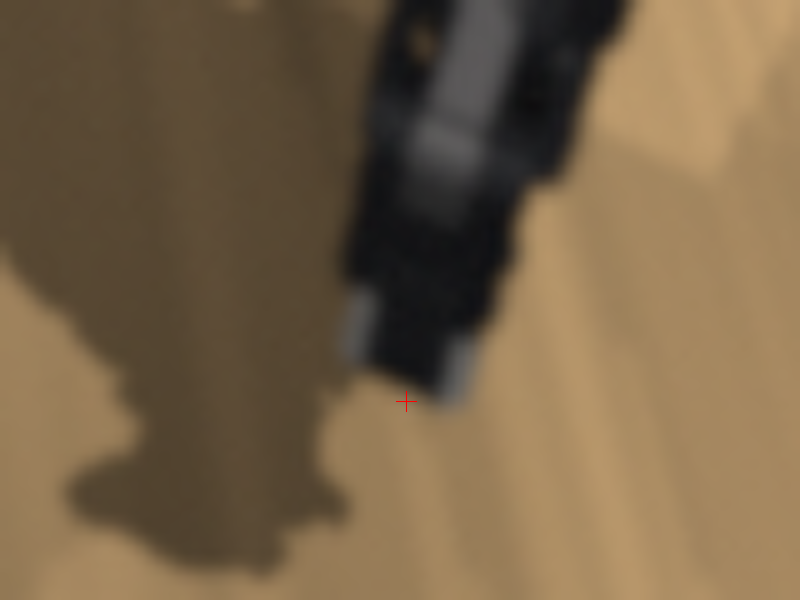

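The near fingertip shows at about (405,385) in the crop, above the projected TCP at (405,401), so the tips look retracted. I'll feel for the table at this opening.

Emit:
step_arm(motion=[[[0,0,0.1],0,0],[[0,0,0.2],0,0],[[0,0,0.25],0,0],[[0,0,0.3],0,0],[[0,0,0.3],0,0]])

```text
time_s: 3.05
tcp_pos: [0.2261, 0.5012, 0.0023]
tool_rot: [0.21, 0.978, -0.0, -0.0]
contact_force: [-0.1, 1.1, 0.0]
opening: 0.0426
grasp_force: 0.0
```

Emit:
step_arm(motion=[[[0,0,0.05],0,0],[[0,0,0.05],0,0],[[0,0,0.05],0,0]])

```text
time_s: 3.42
tcp_pos: [0.2262, 0.5014, 0.0005]
tool_rot: [0.21, 0.978, 0.0, 0.0]
contact_force: [0.1, -0.3, -0.0]
opening: 0.0425
grasp_force: 0.0
```

Emit:
step_arm(motion=[[[0,0,0.05],0,0],[[0,0,0.05],0,0],[[0,0,0.05],0,0]])

```text
time_s: 3.8
tcp_pos: [0.2261, 0.5013, -0.0015]
tool_rot: [0.21, 0.978, -0.0, -0.0]
contact_force: [0.4, 0.0, 1.0]
opening: 0.0423
grasp_force: 0.0
```

Emit:
step_arm(motion=[[[0,0,0.05],0,0],[[0,0,0.05],0,0],[[0,0,0.05],0,0]])

```text
time_s: 4.18
tcp_pos: [0.2262, 0.5014, -0.0035]
tool_rot: [0.21, 0.978, -0.0, 0.0]
contact_force: [0.4, 0.3, 0.5]
opening: 0.0425
grasp_force: 0.0
```

Emit:
step_arm(motion=[[[0,0,0.03],0,0],[[0,0,0.03],0,0],[[0,0,0.03],0,0]])

```text
time_s: 4.55
tcp_pos: [0.2261, 0.5013, -0.0047]
tool_rot: [0.21, 0.978, -0.0, 0.0]
contact_force: [-0.1, -0.2, -0.8]
opening: 0.0427
grasp_force: 0.0
```

Emit:
step_arm(motion=[[[0,0,0.03],0,0],[[0,0,0.03],0,0],[[0,0,0.03],0,0]])

```text
time_s: 4.92
tcp_pos: [0.2261, 0.5013, -0.0059]
tool_rot: [0.21, 0.978, -0.0, -0.0]
contact_force: [-0.6, -0.7, -0.0]
opening: 0.0425
grasp_force: 0.0
```

Emit:
step_arm(motion=[[[0,0,0.03],0,0],[[0,0,0.03],0,0],[[0,0,0.03],0,0]])

```text
time_s: 5.3
tcp_pos: [0.2261, 0.5013, -0.0071]
tool_rot: [0.21, 0.978, -0.0, -0.0]
contact_force: [-0.2, -0.2, -0.7]
opening: 0.0427
grasp_force: 0.0
```

Emit:
step_arm(motion=[[[0,0,0.03],0,0],[[0,0,0.03],0,0],[[0,0,0.03],0,0]])

```text
time_s: 5.68
tcp_pos: [0.2262, 0.5013, -0.0083]
tool_rot: [0.21, 0.978, -0.0, 0.0]
contact_force: [0.7, 0.0, -0.4]
opening: 0.0428
grasp_force: 0.0
```

Emit:
step_arm(motion=[[[0,0,0.04],0,0],[[0,0,0.04],0,0],[[0,0,0.04],0,0]])

```text
time_s: 6.05
tcp_pos: [0.2261, 0.5013, -0.0099]
tool_rot: [0.21, 0.978, -0.0, -0.0]
contact_force: [-0.4, -0.1, 0.3]
opening: 0.0429
grasp_force: 0.0
```

Emit:
step_arm(motion=[[[0,0,0.04],0,0],[[0,0,0.04],0,0],[[0,0,0.04],0,0]])

```text
time_s: 6.42
tcp_pos: [0.2261, 0.5013, -0.0115]
tool_rot: [0.21, 0.978, -0.0, -0.0]
contact_force: [0.4, 0.0, 0.3]
opening: 0.0429
grasp_force: 0.0
```

Emit:
step_arm(motion=[[[0,0,0.04],0,0],[[0,0,0.04],0,0],[[0,0,0.04],0,0]])

```text
time_s: 6.8
tcp_pos: [0.2261, 0.5013, -0.0131]
tool_rot: [0.21, 0.978, -0.0, -0.0]
contact_force: [-0.4, -0.2, -0.6]
opening: 0.0427
grasp_force: 0.0
```

```bash
python3 - <<'E'
from h import *
s=r.get_image("side");st=r.read_state();p=st["tcp_pos"];q=px("side",p);print(p,q,st["effort"].round(1),st["contact_force"])
A=cv2.resize(s[330:390,413:493],None,fx=10,fy=10,interpolation=cv2.INTER_CUBIC)
cv2.imwrite("pics/tool2.png",A)
E
```

```text
[ 0.22614239  0.50134144 -0.01312191] [450.87174961 379.23218011] [ -0.  -57.1 -19.5  -0.    0.   -0. ] [0.26666179 0.85639926 0.31218591]
```

View pics/tool2.png

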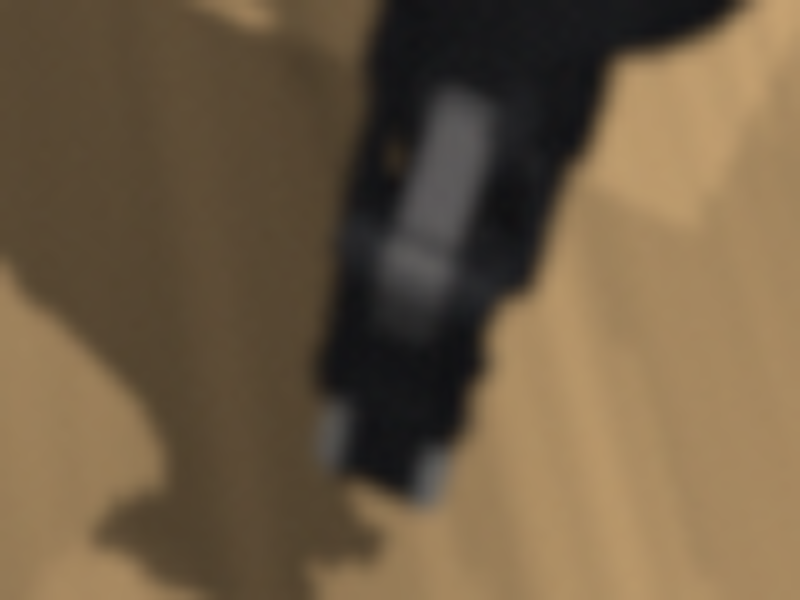

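The tip, at about (375,485), still floats above its shadow. I'll solve for its real height from the picture.

```bash
python3 - <<'E'
from h import *
st=r.read_state();print(r.grip_point_offset, [a for a in dir(r) if a[0]!="_"])
for d in (.021,.028,.035):
    for z in(0,.01,.02):
        print(d,z,px("side",[.226+.411*d,.501+.912*d,z]).round(1))
k=cam("side");print("C",(-k["R"].T@k["t"]).round(3))
# FK check of z from image of purple look-alike: base at table
E
```

```text
0.0187 ['IKError', 'camera_info', 'get_image', 'grip_point_offset', 'job_done', 'look_for', 'read_state', 'regions_of']
0.021 0 [449.1 383.4]
0.021 0.01 [450. 380.]
0.021 0.02 [450.9 376.5]
0.028 0 [448.2 386.4]
0.028 0.01 [449.  382.9]
0.028 0.02 [449.9 379.5]
0.035 0 [447.2 389.4]
0.035 0.01 [448. 386.]
0.035 0.02 [448.9 382.5]
C [0.417 0.994 0.653]
```

Emit:
step_arm(motion=[[[0,0,0.05],0,0],[[0,0,0.05],0,0],[[0,0,0.05],0,0]])

```text
time_s: 7.22
tcp_pos: [0.2261, 0.5013, -0.0152]
tool_rot: [0.21, 0.978, -0.0, -0.0]
contact_force: [0.0, 0.1, 0.3]
opening: 0.043
grasp_force: 0.0
```

Emit:
step_arm(motion=[[[0,0,0.05],0,0],[[0,0,0.05],0,0],[[0,0,0.05],0,0]])

```text
time_s: 7.6
tcp_pos: [0.2261, 0.5013, -0.0171]
tool_rot: [0.21, 0.978, -0.0, -0.0]
contact_force: [-0.9, 0.2, 0.2]
opening: 0.0425
grasp_force: 0.0
```

Emit:
step_arm(motion=[[[0,0,0.05],0,0],[[0,0,0.05],0,0],[[0,0,0.05],0,0]])

```text
time_s: 7.98
tcp_pos: [0.2261, 0.5013, -0.0191]
tool_rot: [0.21, 0.978, -0.0, -0.0]
contact_force: [-0.2, 0.6, -0.3]
opening: 0.0427
grasp_force: 0.0
```

Emit:
step_arm(motion=[[[0,0,0.05],0,0],[[0,0,0.05],0,0],[[0,0,0.05],0,0]])

```text
time_s: 8.35
tcp_pos: [0.2261, 0.5013, -0.0211]
tool_rot: [0.21, 0.978, -0.0, 0.0]
contact_force: [0.6, 0.0, 1.0]
opening: 0.0427
grasp_force: 0.0
```

Emit:
step_arm(motion=[[[0,0,0.05],0,0],[[0,0,0.1],0,0],[[0,0,0.1],0,0]])

```text
time_s: 8.72
tcp_pos: [0.226, 0.5012, -0.0253]
tool_rot: [0.21, 0.978, -0.0, -0.0]
contact_force: [-0.2, 0.4, -0.2]
opening: 0.0425
grasp_force: 0.0
```

Emit:
step_arm(motion=[[[0,0,0.05],0,0],[[0,0,0.05],0,0],[[0,0,0.05],0,0]])

```text
time_s: 9.1
tcp_pos: [0.2261, 0.5013, -0.0271]
tool_rot: [0.21, 0.978, -0.0, 0.0]
contact_force: [-0.7, -0.3, -0.4]
opening: 0.0423
grasp_force: 0.0
```

Emit:
step_arm(motion=[[[0,0,0.05],0,0],[[0,0,0.05],0,0],[[0,0,0.05],0,0]])

```text
time_s: 9.48
tcp_pos: [0.2261, 0.5013, -0.0291]
tool_rot: [0.21, 0.978, -0.0, -0.0]
contact_force: [-0.4, 0.0, 0.2]
opening: 0.0427
grasp_force: 0.0
```

Emit:
step_arm(motion=[[[0,0,0.05],0,0],[[0,0,0.05],0,0],[[0,0,0.05],0,0]])

```text
time_s: 9.85
tcp_pos: [0.2262, 0.5013, -0.0311]
tool_rot: [0.21, 0.978, -0.0, 0.0]
contact_force: [-0.4, -0.6, 0.3]
opening: 0.0429
grasp_force: 0.0
```

```bash
python3 - <<'E'
from h import *
s=r.get_image("side");st=r.read_state();p=st["tcp_pos"];q=px("side",p);print(p,q,st["effort"].round(1),st["contact_force"])
A=cv2.resize(s[330:405,413:493],None,fx=8,fy=8,interpolation=cv2.INTER_CUBIC)
cv2.imwrite("pics/tool3.png",A)
E
```

```text
[ 0.22615403  0.50134776 -0.03110806] [449.36904444 385.13753512] [ -0.  -57.7 -18.5  -0.    0.   -0. ] [-0.19252021  0.00826024  0.23872894]
```

View pics/tool3.png

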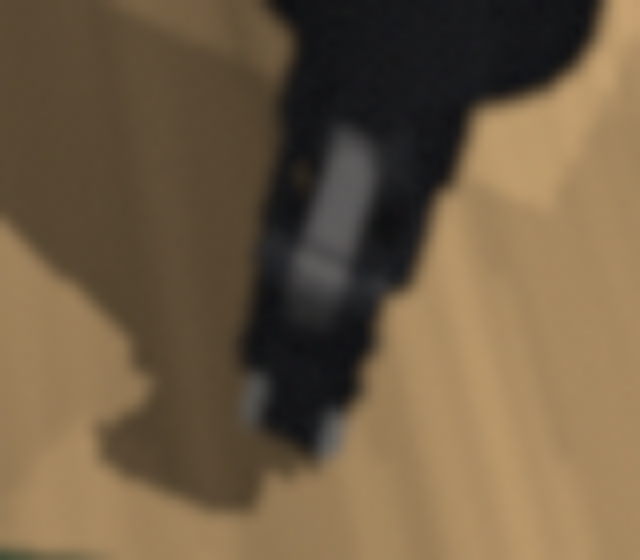

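Emit:
step_arm(motion=[[[0,0,0.04],0,0],[[0,0,0.04],0,0],[[0,0,0.04],0,0]])

```text
time_s: 10.28
tcp_pos: [0.2261, 0.5014, -0.0327]
tool_rot: [0.21, 0.978, 0.0, 0.0]
contact_force: [-0.1, -0.0, 0.3]
opening: 0.0429
grasp_force: 0.0
```

Emit:
step_arm(motion=[[[0,0,0.04],0,0],[[0,0,0.04],0,0],[[0,0,0.04],0,0]])

```text
time_s: 10.65
tcp_pos: [0.2261, 0.5013, -0.0343]
tool_rot: [0.21, 0.978, -0.0, -0.0]
contact_force: [-0.5, 0.3, 0.4]
opening: 0.0431
grasp_force: 0.0
```

Emit:
step_arm(motion=[[[0,0,0.04],0,0],[[0,0,0.04],0,0],[[0,0,0.04],0,0]])

```text
time_s: 11.02
tcp_pos: [0.2261, 0.5013, -0.0359]
tool_rot: [0.21, 0.978, -0.0, -0.0]
contact_force: [0.7, 0.0, 0.2]
opening: 0.043
grasp_force: 0.0
```

Emit:
step_arm(motion=[[[0,0,0.04],0,0],[[0,0,0.04],0,0],[[0,0,0.04],0,0]])

```text
time_s: 11.4
tcp_pos: [0.2261, 0.5013, -0.0375]
tool_rot: [0.21, 0.978, -0.0, -0.0]
contact_force: [-0.2, 0.1, 0.6]
opening: 0.0429
grasp_force: 0.0
```

Emit:
step_arm(motion=[[[0,0,0.04],0,0],[[0,0,0.04],0,0],[[0,0,0.04],0,0]])

```text
time_s: 11.78
tcp_pos: [0.2262, 0.5015, -0.0386]
tool_rot: [0.21, 0.978, 0.0, 0.0]
contact_force: [-1.4, -1.5, 8.5]
opening: 0.0426
grasp_force: 3.8
```

Emit:
step_arm(motion=[[[0,0,0.04],0,0],[[0,0,0.04],0,0],[[0,0,0.04],0,0]])

```text
time_s: 12.15
tcp_pos: [0.2263, 0.5015, -0.0387]
tool_rot: [0.21, 0.978, 0.0, 0.0]
contact_force: [-5.0, -8.5, 28.8]
opening: 0.0424
grasp_force: 14.8
```

Emit:
step_arm(motion=[[[0,0,0.04],0,0],[[0,0,0.04],0,0],[[0,0,0.04],0,0]])

```text
time_s: 12.52
tcp_pos: [0.2263, 0.5016, -0.0389]
tool_rot: [0.21, 0.978, 0.0, 0.0]
contact_force: [-7.9, -14.4, 52.0]
opening: 0.0427
grasp_force: 25.9
```

Emit:
step_arm(motion=[[[0,0,0.04],0,0],[[0,0,0.04],0,0],[[0,0,0.04],0,0]])

```text
time_s: 12.9
tcp_pos: [0.2263, 0.5017, -0.039]
tool_rot: [0.21, 0.978, 0.0, 0.0]
contact_force: [-10.9, -21.8, 74.1]
opening: 0.0426
grasp_force: 37.0
```

Contact came at reported z ≈ -0.0384 with a 42 mm opening, so the true tip height is about the reported z plus 38 mm. I'll lift, hover over the pile, and turn so the fingers close along world x, clear of the purple look-alike.

Emit:
step_arm(motion=[[[0,0,-1.2],0,-1],[[0,0,-2.7],0,-1],[[0,0,-4.2],0,-1],[[-0.7,-0.4,-5.2],1.7,-1],[[-1.9,-1.1,-5.2],3.4,-1],[[-3.1,-1.8,-5.2],5.1,-1],[[-4.3,-2.5,-5.2],6.8,-1],[[-5.5,-3.1,-5.2],8.5,-1],[[-6.6,-3.8,-5.2],10.2,-1],[[-7.43,-4.25,-5.2],10.95,-1]])

```text
time_s: 14.15
tcp_pos: [0.428, 0.2223, 0.1641]
tool_rot: [0.709, 0.705, 0.0, 0.0]
contact_force: [0.6, 0.8, -0.3]
opening: 0.0857
grasp_force: 0.0
```

Emit:
step_arm(motion=[[[0,0,0],0,-1],[[0,0,0],0,-1]])

```text
time_s: 14.4
tcp_pos: [0.4268, 0.2244, 0.164]
tool_rot: [0.707, 0.707, -0.0, -0.0]
contact_force: [-0.3, 0.0, -0.6]
opening: 0.0851
grasp_force: 0.0
```

```bash
python3 - <<'E'
from h import *
s=r.get_image("side");t=r.get_image("top");st=r.read_state();p=st["tcp_pos"];print(p,st["tool_rot"].round(3),st["joints"].round(2))
for c in("side","top"):print(c,px(c,p+[0,0,.045]))
A=cv2.resize(s[165:285,305:405],None,fx=5,fy=5,interpolation=cv2.INTER_CUBIC)
B=cv2.resize(t[190:270,205:265],None,fx=5,fy=5,interpolation=cv2.INTER_CUBIC)
C=np.zeros((600,800,3),np.uint8);C[:600,:500]=A;C[:400,500:]=B
cv2.imwrite("pics/hov.png",C)
E
```

```text
[0.42657951 0.22486898 0.16403994] [ 0.706  0.708 -0.    -0.   ] [0.39 0.27 1.85 0.   1.02 0.39]
side [355.79558412 201.69910374]
top [248.68673557 232.29991518]
```

View pics/hov.png

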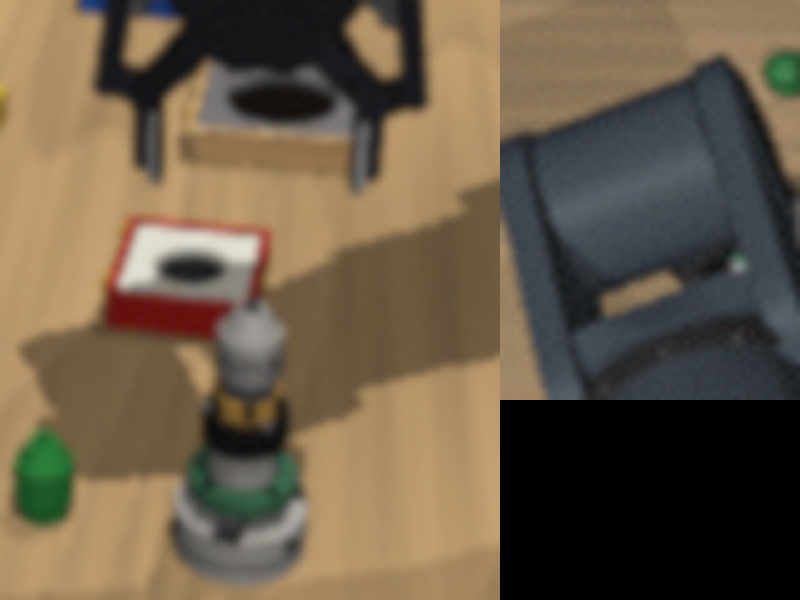

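The tips at (152,180) and (360,190) in the crop straddle the drill chuck and match the projection with the z offset applied. The top and side cameras disagree by a constant of about 8 mm in y, so I'll grasp midway. Box displacements stay relative to the pile.

Emit:
step_arm(motion=[[[0.09,0,0.8],0,-1],[[0.09,0,1.6],0,-1],[[0.09,0,2.2],0,-1],[[0.09,0,2.42],0,-1],[[0.09,0,2.42],0,-1],[[0.09,0,2.42],0,-1]])

```text
time_s: 15.25
tcp_pos: [0.4276, 0.2282, 0.0682]
tool_rot: [0.707, 0.707, 0.001, 0.0]
contact_force: [0.7, -0.8, 0.2]
opening: 0.0855
grasp_force: 0.0
```

Emit:
step_arm(motion=[[[0,0,0],0,0.1],[[0,0,0],0,0.3],[[0,0,0],0,0.6],[[0,0,0],0,0.6],[[0,0,0],0,0.6],[[0,0,0],0,0.6],[[0,0,0],0,0.6]], newtons=25)

```text
time_s: 16.12
tcp_pos: [0.4272, 0.2278, 0.0675]
tool_rot: [0.707, 0.707, 0.0, 0.0]
contact_force: [-2.7, 0.3, 5.3]
opening: 0.0313
grasp_force: 26.1
```

```bash
python3 - <<'E'
from h import *
s=r.get_image("side");print(r.read_state()["tcp_pos"])
A=cv2.resize(s[195:295,305:405],None,fx=6,fy=6,interpolation=cv2.INTER_CUBIC)
cv2.imwrite("pics/g1.png",A)
E
```

```text
[0.42716676 0.227809   0.06750884]
```

View pics/g1.png

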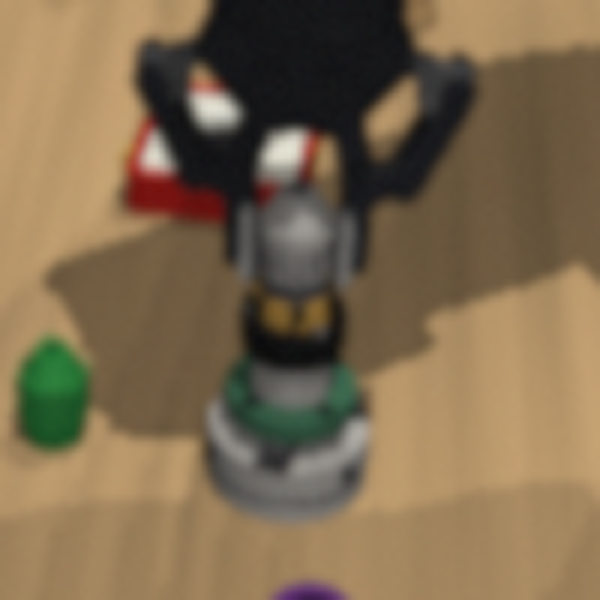

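The pads hold the knurled sleeve (opening 31 mm) with the pile undisturbed. Next I lift and carry it to the red box.

Emit:
step_arm(motion=[[[0,0,-0.2],0,0.6],[[0,0,-0.8],0,0.6],[[-0.4,0.1,-1],0,0.6],[[-1.4,0.25,-1],0,0.6],[[-2.4,0.43,-1],0,0.6],[[-3.4,0.61,-1],0,0.6],[[-4.4,0.8,-1],0,0.6],[[-5.3,0.95,-1],0,0.6],[[-5.65,1.01,-1],0,0.6],[[-5.65,1.01,-1],0,0.6]], newtons=35)

```text
time_s: 17.42
tcp_pos: [0.4674, 0.0012, 0.1071]
tool_rot: [0.708, 0.707, -0.0, -0.0]
contact_force: [1.0, -0.5, -2.2]
opening: 0.0311
grasp_force: 34.9
```

Emit:
step_arm(motion=[[[0,0,0.6],0,0.6],[[0,0,1.3],0,0.6],[[0,0,2],0,0.6],[[0,0,2.5],0,0.6],[[0,0,2.6],0,0.6],[[0,0,2.6],0,0.6],[[0,0,2.6],0,0.6]])

```text
time_s: 18.3
tcp_pos: [0.4681, 0.002, 0.0041]
tool_rot: [0.707, 0.707, 0.0, 0.001]
contact_force: [0.4, 0.0, -1.6]
opening: 0.031
grasp_force: 35.0
```

```bash
python3 - <<'E'
from h import *
s=r.get_image("side");print(r.read_state()["tcp_pos"])
A=cv2.resize(s[180:280,300:400],None,fx=6,fy=6,interpolation=cv2.INTER_CUBIC)
cv2.imwrite("pics/p1.png",A)
E
```

```text
[0.46809247 0.00188381 0.00402686]
```

View pics/p1.png

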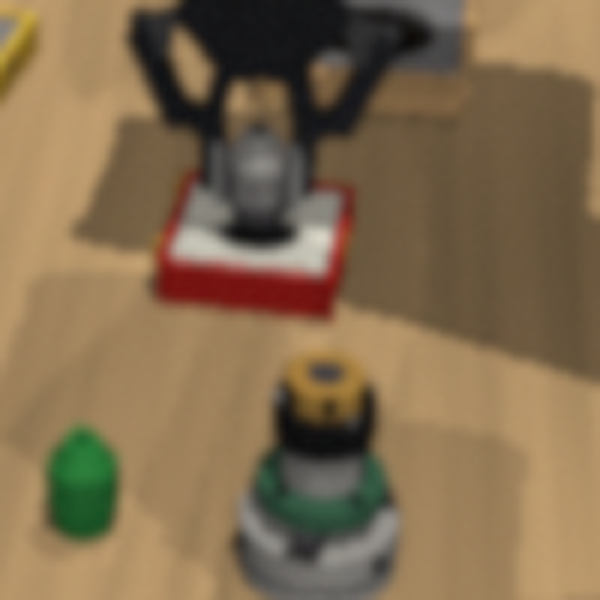

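The drill chuck hangs centred over the red recess (crop column 260 for both). I'll lower the last 18 mm.

Emit:
step_arm(motion=[[[0,0,0.15],0,0.6],[[0,0,0.3],0,0.6],[[0,0,0.4],0,0.6],[[0,0,0.44],0,0.6],[[0,0,0.45],0,0.6],[[0,0,0.45],0,0.6]])

```text
time_s: 19.1
tcp_pos: [0.4676, 0.0017, -0.0137]
tool_rot: [0.707, 0.707, -0.0, 0.0]
contact_force: [-7.5, 0.5, 23.2]
opening: 0.0307
grasp_force: 48.7
```

Emit:
step_arm(motion=[[[0,0,-0.02],0,0.25],[[0,0,-0.02],0,0.15],[[0,0,-0.02],0,0.1],[[0,0,-0.02],0,-0.2],[[0,0,-0.02],0,-0.2],[[0,0,-0.6],0,-0.2],[[0,0,-1.6],0,-0.2],[[0,0,-2.6],0,-0.2],[[0,0,-2.6],0,-0.2]])

```text
time_s: 20.23
tcp_pos: [0.4692, 0.0016, 0.0916]
tool_rot: [0.707, 0.707, 0.002, 0.002]
contact_force: [0.5, 0.4, -0.7]
opening: 0.0513
grasp_force: 0.0
```

```bash
python3 - <<'E'
from h import *
s=r.get_image("side");t=r.get_image("top");print(r.read_state()["tcp_pos"])
A=cv2.resize(s[190:290,300:400],None,fx=5,fy=5,interpolation=cv2.INTER_CUBIC)
B=cv2.resize(t[205:245,300:350],None,fx=6,fy=6,interpolation=cv2.INTER_CUBIC)
C=np.zeros((500,800,3),np.uint8);C[:,:500]=A;C[:240,500:]=B
cv2.imwrite("pics/p2.png",C)
E
```

```text
[0.46743932 0.00179142 0.08902868]
```

View pics/p2.png

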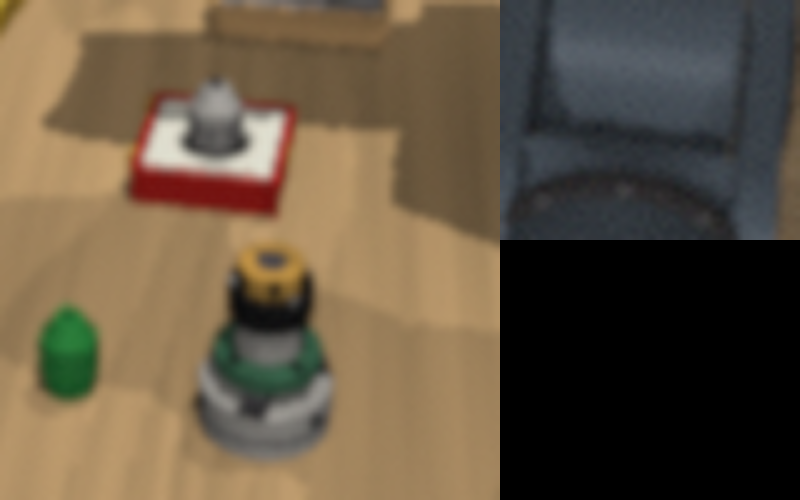

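The drill chuck sits centred and upright in the red recess, and the rest of the pile hasn't moved. Next is the collet chuck, gripped by its flange.

Emit:
step_arm(motion=[[[1,-0.2,0],0,-1],[[2.2,-0.4,0],0,-1],[[3.4,-0.6,0],0,-1],[[4.6,-0.8,0],0,-1],[[5.65,-1.01,0],0,-1],[[5.65,-1.01,0],0,-1],[[5.65,-1.01,0.6],0,-1],[[5.65,-1.01,1.1],0,-1],[[5.65,-1.01,1.21],0,-1],[[5.65,-1.01,1.21],0,-1]])

```text
time_s: 21.58
tcp_pos: [0.427, 0.2273, 0.0406]
tool_rot: [0.707, 0.707, -0.0, -0.0]
contact_force: [0.7, -0.3, 0.4]
opening: 0.0851
grasp_force: 0.0
```

Emit:
step_arm(motion=[[[0,0,0],0,-0.1],[[0,0,0],0,0.1],[[0,0,0],0,0.4],[[0,0,0],0,0.4],[[0,0,0],0,0.4],[[0,0,0],0,0.4],[[0,0,0],0,0.4]], newtons=40)

```text
time_s: 22.45
tcp_pos: [0.4275, 0.2279, 0.0416]
tool_rot: [0.707, 0.707, 0.0, 0.0]
contact_force: [-1.6, -0.5, 7.7]
opening: 0.0418
grasp_force: 39.4
```

Emit:
step_arm(motion=[[[0,0,-0.2],0,0.4],[[0,0,-0.7],0,0.4],[[-0.4,0.2,-1],0,0.4],[[-1.2,0.7,-1],0,0.4],[[-2.1,1.3,-1],0,0.4],[[-3.0,1.8,-1],0,0.4],[[-3.9,2.4,-1],0,0.4],[[-4.8,2.9,-1],0,0.4],[[-5.4,3.3,-1],0,0.4],[[-5.7,3.5,-1],0,0.4]])

```text
time_s: 23.7
tcp_pos: [0.5677, -0.0021, 0.0809]
tool_rot: [0.708, 0.707, -0.0, 0.0]
contact_force: [0.3, -0.1, -1.7]
opening: 0.0417
grasp_force: 40.9
```

Emit:
step_arm(motion=[[[-0.5,0.3,0],0,0.4],[[-1.4,0.8,0],0,0.4],[[-2.3,1.3,0],0,0.4],[[-3.2,1.9,0],0,0.4],[[-4.1,2.4,0],0,0.4],[[-4.43,2.62,0.3],0,0.4],[[-4.43,2.62,1],0,0.4],[[-4.43,2.62,1.7],0,0.4],[[-4.43,2.62,1.8],0,0.4],[[-4.43,2.62,1.8],0,0.4]])

```text
time_s: 24.95
tcp_pos: [0.6722, -0.1771, 0.0093]
tool_rot: [0.707, 0.707, 0.0, 0.0]
contact_force: [0.1, 0.5, -1.2]
opening: 0.0413
grasp_force: 41.1
```

```bash
python3 - <<'E'
from h import *
s=r.get_image("side");print(r.read_state()["tcp_pos"])
A=cv2.resize(s[150:230,245:345],None,fx=5,fy=5,interpolation=cv2.INTER_CUBIC)
B=cv2.resize(s[225:295,315:395],None,fx=3.75,fy=3.75,interpolation=cv2.INTER_CUBIC)
C=np.zeros((400,800,3),np.uint8);C[:,:500]=A;C[:B.shape[0],500:]=B
cv2.imwrite("pics/p3.png",C)
E
```

```text
[ 0.67261575 -0.17730651  0.00993145]
```

View pics/p3.png

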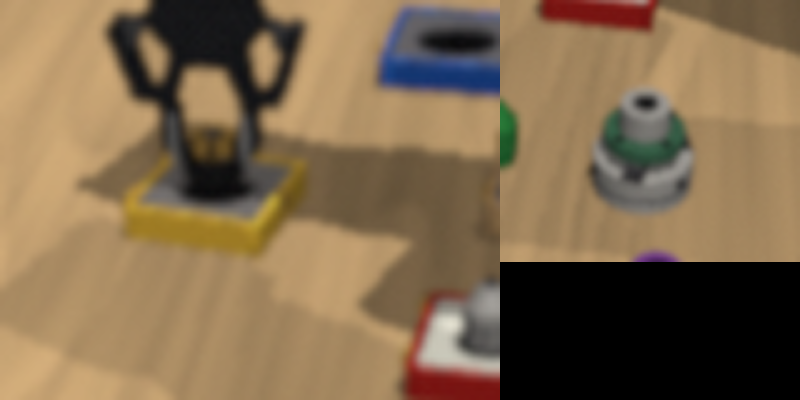

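The collet chuck is held upright over the yellow recess (column 215), and the faceplate and jaw chuck are still in place. Lowering now.

Emit:
step_arm(motion=[[[0,0,0.15],0,0.4],[[0,0,0.3],0,0.4],[[0,0,0.42],0,0.4],[[0,0,0.47],0,0.4],[[0,0,0.48],0,0.4],[[0,0,0.48],0,0.4]])

```text
time_s: 25.75
tcp_pos: [0.6722, -0.1774, -0.0101]
tool_rot: [0.707, 0.707, 0.0, 0.0]
contact_force: [-0.3, -0.8, -0.5]
opening: 0.0412
grasp_force: 41.3
```

Emit:
step_arm(motion=[[[0,0,0.03],0,0.4],[[0,0,0.05],0,0.4],[[0,0,0.05],0,0.4]])

```text
time_s: 26.12
tcp_pos: [0.6723, -0.1774, -0.0103]
tool_rot: [0.707, 0.707, 0.0, 0.0]
contact_force: [-8.8, 2.4, 15.8]
opening: 0.0413
grasp_force: 43.1
```

Emit:
step_arm(motion=[[[0,0,-0.04],0,0.1],[[0,0,-0.04],0,0],[[0,0,-0.04],0,-0.15],[[0,0,-0.04],0,-0.3],[[0,0,-0.04],0,-0.3],[[0,0,-0.5],0,-0.3],[[0,0,-1.3],0,-0.3],[[0,0,-2.2],0,-0.3],[[0,0,-2.2],0,-0.3]])

```text
time_s: 27.25
tcp_pos: [0.6741, -0.178, 0.0803]
tool_rot: [0.707, 0.707, 0.001, 0.003]
contact_force: [-1.5, -0.1, -0.7]
opening: 0.0554
grasp_force: 0.0
```

```bash
python3 - <<'E'
from h import *
s=r.get_image("side");t=r.get_image("top");print(r.read_state()["tcp_pos"])
A=cv2.resize(s[165:225,255:315],None,fx=6,fy=6,interpolation=cv2.INTER_CUBIC)
B=cv2.resize(t[140:190,350:410],None,fx=6,fy=6,interpolation=cv2.INTER_CUBIC)
cv2.imwrite("pics/y_s.png",A);cv2.imwrite("pics/y_t.png",B)
H=cv2.cvtColor(s,cv2.COLOR_BGR2HSV)
m=np.zeros(s.shape[:2],bool);m[170:200,270:305]=True
# brass nut columns/rows: print rows around
print(s[170:200,288].tolist())
for n in("collet_chuck",):
    for c in("side","top"):print(c,[(round(d["conf"],2),np.round(d["bbox"],1)) for d in r.look_for(c,n)][:3])
for z in(.016,.034,.046):print(px("side",[.6703,-.1733,z]).round(1),px("top",[.6717,-.1811,z]).round(1))
g=s.max(2);print(g[174:200:1,274:304:2])
E
```

```text
[ 0.67214165 -0.17741944  0.07643839]
[[109, 154, 189], [108, 153, 187], [102, 144, 176], [86, 121, 148], [70, 99, 122], [66, 93, 113], [65, 91, 111], [64, 92, 112], [61, 90, 112], [55, 87, 108], [51, 77, 95], [57, 85, 104], [63, 108, 138], [59, 112, 146], [47, 95, 124], [40, 77, 100], [36, 62, 78], [30, 43, 52], [19, 24, 27], [26, 26, 26], [56, 58, 60], [87, 95, 101], [95, 123, 139], [77, 140, 167], [52, 137, 171], [38, 126, 161], [36, 122, 156], [35, 121, 155], [36, 121, 155], [51, 122, 155]]
side [(0.48, array([287.5, 185.2,   8.7,  10.1]))]
top []
[288. 189.] [378.4 164.8]
[287.7 184.5] [379.  163.8]
[287.6 181.4] [379.3 163.2]
[[125 116 113 110 112 112 118 122 121 130 145 153 156 172 186]
 [119 116 111 109 112 112 113 113 114 116 121 127 128 144 158]
 [116 113 109 110 111 111 113 111 114 113 115 119 117 124 130]
 [115 111 108 112 113 112 112 112 115 116 120 119 117 120 120]
 [114 110 109 117 119 121 115 112 116 127 128 120 117 119 118]
 [113 108 114 123 123 134 116 108 116 134 131 120 117 120 117]
 [113 109 120 118 116 144 111  95 115 125 127 124 124 124 118]
 [115 112 126 105 1
[... 478 characters left out ...]
2 152]
 [138 133 133 114  64  37  28  26  34  57  86 124 155 182 133]
 [147 146 140 129  99  75  63  60  68  95 115 135 175 169 117]
 [170 165 156 149 137 119 107 101 101 116 129 149 185 147 116]
 [172 167 168 172 169 153 145 139 131 132 133 164 182 131 127]
 [162 159 166 172 170 163 169 167 156 156 151 181 167 124 144]
 [157 157 160 161 161 161 169 171 161 171 176 185 146 124 160]
 [157 157 156 157 156 157 160 161 157 166 179 172 131 132 172]
 [157 156 156 156 157 156 156 156 155 157 167 159 129 148 180]
 [158 155 155 157 156 155 155 155 156 155 159 154 135 166 183]
 [159 154 156 158 155 153 155 155 155 154 156 151 145 178 183]
 [161 159 159 161 155 153 159 155 154 156 153 146 154 182 184]]
```

The collet chuck is seated: contact came at the expected height and it shows at column 287. Next is the faceplate, by its boss.

Emit:
step_arm(motion=[[[0.6,-0.4,0],0,-1],[[1.7,-1.0,0],0,-1],[[2.9,-1.7,0],0,-1],[[4.1,-2.5,0],0,-1],[[5.3,-3.2,0],0,-1],[[6.5,-3.9,0],0,-1],[[7.7,-4.6,0],0,-1],[[8.9,-5.4,0],0,-1],[[9.8,-5.9,0],0,-1],[[10.13,-6.12,0],0,-1]])

```text
time_s: 28.7
tcp_pos: [0.4258, 0.229, 0.0752]
tool_rot: [0.706, 0.708, -0.001, -0.0]
contact_force: [0.6, -1.0, -0.2]
opening: 0.0853
grasp_force: 0.0
```

Emit:
step_arm(motion=[[[0,0,0],0,-1],[[0,0,0.6],0,-1],[[0,0,1.3],0,-1],[[0,0,1.55],0,-1],[[0,0,1.55],0,-1],[[0,0,1.55],0,-1]])

```text
time_s: 29.45
tcp_pos: [0.4279, 0.2277, 0.0145]
tool_rot: [0.707, 0.707, 0.001, 0.0]
contact_force: [-0.1, -0.4, 1.4]
opening: 0.0852
grasp_force: 0.0
```

Emit:
step_arm(motion=[[[0,0,0],0,0],[[0,0,0],0,0.2],[[0,0,0],0,0.6],[[0,0,0],0,0.6],[[0,0,0],0,0.6],[[0,0,0],0,0.6],[[0,0,0],0,0.6]])

```text
time_s: 30.32
tcp_pos: [0.4273, 0.2279, 0.0142]
tool_rot: [0.707, 0.707, 0.0, 0.0]
contact_force: [-1.3, -0.9, 6.1]
opening: 0.0323
grasp_force: 39.1
```

Emit:
step_arm(motion=[[[0,0,-0.2],0,0.6],[[0,0,-0.8],0,0.6],[[0,0,-1.5],0,0.6],[[-0.5,0.1,-1.8],0,0.6],[[-1.5,0.2,-1.8],0,0.6],[[-2.7,0.4,-1.8],0,0.6],[[-3.9,0.6,-1.8],0,0.6],[[-5.1,0.7,-1.8],0,0.6],[[-6.3,0.9,-1.8],0,0.6],[[-7.5,1.1,-1.8],0,0.6]])

```text
time_s: 31.58
tcp_pos: [0.4713, -0.0738, 0.0861]
tool_rot: [0.707, 0.707, 0.0, 0.0]
contact_force: [0.9, 0.5, -2.5]
opening: 0.0323
grasp_force: 40.1
```

Emit:
step_arm(motion=[[[-1.2,0.1,0],0,0.6],[[-2.4,0.3,0],0,0.6],[[-3.6,0.5,0],0,0.6],[[-4.8,0.7,0],0,0.6],[[-6,0.9,0],0,0.6],[[-7.2,1.0,0],0,0.6],[[-8.4,1.2,0],0,0.6],[[-9.2,1.3,0],0,0.6],[[-9.56,1.33,0],0,0.6],[[-9.56,1.33,0],0,0.6]])

```text
time_s: 32.83
tcp_pos: [0.5243, -0.4545, 0.0854]
tool_rot: [0.707, 0.707, 0.0, -0.0]
contact_force: [0.4, 1.1, -2.1]
opening: 0.0325
grasp_force: 40.1
```

Emit:
step_arm(motion=[[[0,0,0.4],0,0.6],[[0,0,1.1],0,0.6],[[0,0,1.7],0,0.6],[[0,0,1.9],0,0.6],[[0,0,1.9],0,0.6],[[0,0,1.9],0,0.6]])

```text
time_s: 33.58
tcp_pos: [0.5251, -0.4548, 0.0107]
tool_rot: [0.707, 0.707, 0.0, 0.001]
contact_force: [-0.7, 0.1, -2.0]
opening: 0.0322
grasp_force: 40.1
```

```bash
python3 - <<'E'
from h import *
s=r.get_image("side");print(r.read_state()["tcp_pos"])
A=cv2.resize(s[125:185,295:375],None,fx=6,fy=6,interpolation=cv2.INTER_CUBIC)
B=cv2.resize(s[165:295,255:395],None,fx=2.2,fy=2.2,interpolation=cv2.INTER_CUBIC)
C=np.zeros((360,800,3),np.uint8);C[:,:480]=A;C[:B.shape[0],480:480+B.shape[1]]=B
cv2.imwrite("pics/p4.png",C)
E
```

```text
[ 0.52505045 -0.45490183  0.01079867]
```

View pics/p4.png

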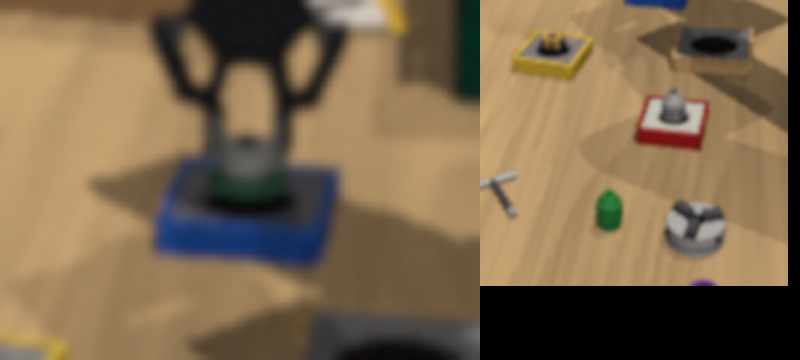

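The faceplate is held level over the blue recess. The collet and drill chucks sit in their boxes and the jaw chuck stands clear. Lowering.

Emit:
step_arm(motion=[[[0,0,0.15],0,0.6],[[0,0,0.3],0,0.6],[[0,0,0.4],0,0.6],[[0,0,0.44],0,0.6],[[0,0,0.44],0,0.6],[[0,0,0.46],0,0.6],[[0,0,0.46],0,0.6]])

```text
time_s: 34.5
tcp_pos: [0.5246, -0.4547, -0.0078]
tool_rot: [0.707, 0.707, -0.0, 0.0]
contact_force: [-3.7, 2.4, 7.1]
opening: 0.0327
grasp_force: 41.2
```

Emit:
step_arm(motion=[[[0,0,0],0,0.3],[[0,0,-0.02],0,0.15],[[0,0,-0.02],0,0],[[0,0,-0.02],0,-0.15],[[0,0,-0.02],0,-0.15],[[0,0,-0.5],0,-0.15],[[0,0,-1.3],0,-0.15],[[0,0,-2.4],0,-0.2],[[0,0,-2.4],0,-0.2]])

```text
time_s: 35.62
tcp_pos: [0.5263, -0.4563, 0.0928]
tool_rot: [0.707, 0.707, 0.0, 0.004]
contact_force: [0.2, 0.6, -0.1]
opening: 0.0511
grasp_force: 0.0
```

```bash
python3 - <<'E'
from h import *
s=r.get_image("side");t=r.get_image("top");print(r.read_state()["tcp_pos"])
# jaw chuck in top view: grey blob vs wood (low saturation)
H=cv2.cvtColor(t,cv2.COLOR_BGR2HSV)
u,v=257,235
m=(H[v-14:v+15,u-14:u+15,1]<70).astype(np.uint8)
n,l,st,c=cv2.connectedComponentsWithStats(m)
i=1+st[1:,4].argmax();print(st[i],c[i]+[u-14,v-14])
x,y,w,h=st[i][:4];q=np.array([x+u-14+(w-1)/2,y+v-14+(h-1)/2]);print(q,ray("top",q,.02).round(4),ray("top",c[i]+[u-14,v-14],.02).round(4))
p=np.array([387.,0]);g=H[230:250,:][:,:,1]
ft=[(round(d["conf"],2),np.round(d["bbox"],1)) for d in r.look_for("top","faceplate")];print(ft)
print(px("top",[.5244,-.4584,.026]),px("side",[.5225,-.4502,.046]))
print(t[208,445:480].tolist())
E
```

```text
[ 0.52471998 -0.45475869  0.08844954]
[  4   3  22  22 373] [257.10187668 234.72654155]
[257.5 234.5] [0.4287 0.2237] [0.4279 0.225 ]
[(0.54, array([224.2, 240.9,  17.3,  12.1]))]
[461.91843346 208.75502269] [336.31154682 152.22466679]
[[99, 55, 42], [117, 70, 51], [105, 78, 71], [89, 82, 83], [89, 87, 90], [81, 79, 79], [64, 60, 62], [42, 39, 40], [36, 32, 31], [38, 34, 30], [49, 44, 38], [64, 59, 53], [79, 72, 65], [85, 76, 67], [89, 80, 71], [91, 82, 74], [88, 79, 72], [90, 81, 73], [94, 84, 76], [90, 82, 74], [73, 67, 63], [51, 45, 44], [42, 41, 40], [37, 35, 37], [38, 36, 39], [36, 37, 38], [38, 35, 39], [44, 42, 46], [43, 44, 46], [44, 46, 44], [45, 44, 44], [43, 41, 41], [55, 50, 47], [62, 56, 50], [73, 67, 61]]
```

The faceplate touched down at exactly the expected height. Going back for the jaw chuck.

Emit:
step_arm(motion=[[[0.8,-0.1,0],0,-1],[[2.1,-0.3,0],0,-1],[[3.4,-0.5,0],0,-1],[[4.7,-0.7,0],0,-1],[[6,-0.9,0],0,-1],[[7.3,-1,0],0,-1],[[8.6,-1.2,0],0,-1],[[9.9,-1.4,0],0,-1],[[11.2,-1.6,0],0,-1],[[12.2,-1.74,0],0,-1]])

```text
time_s: 37.02
tcp_pos: [0.4536, 0.0352, 0.0867]
tool_rot: [0.707, 0.707, -0.001, -0.001]
contact_force: [-0.2, -0.2, -0.4]
opening: 0.0852
grasp_force: 0.0
```

Emit:
step_arm(motion=[[[1.2,-0.2,0],0,-1],[[2.4,-0.3,0],0,-1],[[3.8,-0.5,0],0,-1],[[4.86,-0.67,0],0,-1],[[4.86,-0.67,0],0,-1],[[4.86,-0.67,0.8],0,-1],[[4.86,-0.67,1.6],0,-1],[[4.86,-0.67,1.9],0,-1],[[4.86,-0.67,1.9],0,-1]])

```text
time_s: 38.15
tcp_pos: [0.4277, 0.2272, 0.0109]
tool_rot: [0.707, 0.707, -0.001, -0.0]
contact_force: [0.4, -0.8, -0.0]
opening: 0.0855
grasp_force: 0.0
```

Tips are now at about 56 mm. I'll descend the remaining 42 mm in gentle stages.

Emit:
step_arm(motion=[[[0,0,0.2],0,-1],[[0,0,0.4],0,-1],[[0,0,0.6],0,-1],[[0,0,0.6],0,-1]])

```text
time_s: 38.65
tcp_pos: [0.4276, 0.2276, -0.0132]
tool_rot: [0.707, 0.707, -0.0, -0.0]
contact_force: [-0.1, -0.0, -0.4]
opening: 0.0855
grasp_force: 0.0
```

Emit:
step_arm(motion=[[[0,0,0.2],0,-1],[[0,0,0.4],0,-1],[[0,0,0.45],0,-1],[[0,0,0.45],0,-1]])

```text
time_s: 39.15
tcp_pos: [0.4278, 0.2277, -0.0309]
tool_rot: [0.707, 0.707, -0.0, -0.0]
contact_force: [0.5, -0.3, 0.1]
opening: 0.0852
grasp_force: 0.0
```

Emit:
step_arm(motion=[[[0,0,0],0,-0.8],[[0,0,0],0,-0.7],[[0,0,0],0,-0.4],[[0,0,0],0,-0.2],[[0,0,0],0,-0.2],[[0,0,0],0,-0.2]], newtons=70)

```text
time_s: 39.9
tcp_pos: [0.4279, 0.2278, -0.0299]
tool_rot: [0.707, 0.707, -0.0, -0.0]
contact_force: [-3.7, -2.3, 13.4]
opening: 0.0655
grasp_force: 74.3
```

Emit:
step_arm(motion=[[[0,0,-0.1],0,-0.2],[[0,0,-0.4],0,-0.2],[[0,0,-1.1],0,-0.2],[[0,0,-1.9],0,-0.2],[[0,0,-2.4],0,-0.2],[[-0.3,0,-2.5],0,-0.2],[[-1.1,0,-2.5],0,-0.2],[[-2.1,0,-2.5],0,-0.2],[[-3.1,0,-2.5],0,-0.2],[[-4.1,-0.1,-2.5],0,-0.2]])

```text
time_s: 41.15
tcp_pos: [0.4232, 0.0619, 0.0687]
tool_rot: [0.707, 0.707, -0.0, -0.0]
contact_force: [-0.3, -0.7, -6.3]
opening: 0.0657
grasp_force: 80.1
```

Emit:
step_arm(motion=[[[-1,0,0],0,-0.2],[[-2,-0.05,0],0,-0.2],[[-3,-0.1,0],0,-0.2],[[-4,-0.15,0],0,-0.2],[[-5,-0.16,0],0,-0.2],[[-6,-0.16,0],0,-0.2],[[-6.8,-0.16,0],0,-0.2],[[-7.23,-0.16,0],0,-0.2],[[-7.23,-0.16,0],0,-0.2]])

```text
time_s: 42.28
tcp_pos: [0.417, -0.2259, 0.0688]
tool_rot: [0.708, 0.707, -0.0, -0.0]
contact_force: [-0.1, 0.2, -6.0]
opening: 0.0656
grasp_force: 80.1
```

Emit:
step_arm(motion=[[[0,0,0.5],0,-0.2],[[0,0,1.1],0,-0.2],[[0,0,1.5],0,-0.2],[[0,0,1.6],0,-0.2],[[0,0,1.6],0,-0.2]])

```text
time_s: 42.9
tcp_pos: [0.4178, -0.2253, 0.0055]
tool_rot: [0.707, 0.707, 0.0, 0.0]
contact_force: [-0.7, 0.2, -5.4]
opening: 0.0658
grasp_force: 80.0
```

```bash
python3 - <<'E'
from h import *
s=r.get_image("side");st=r.read_state();print(st["tcp_pos"],st["opening"])
A=cv2.resize(s[135:225,310:410],None,fx=5,fy=5,interpolation=cv2.INTER_CUBIC)
B=cv2.resize(s[125:175,305:365],None,fx=5,fy=5,interpolation=cv2.INTER_CUBIC)
C=np.zeros((450,800,3),np.uint8);C[:,:500]=A;C[:B.shape[0],500:]=B
cv2.imwrite("pics/p5.png",C)
E
```

```text
[ 0.41799563 -0.2254787   0.00577434] 0.06542826375108947
```

View pics/p5.png

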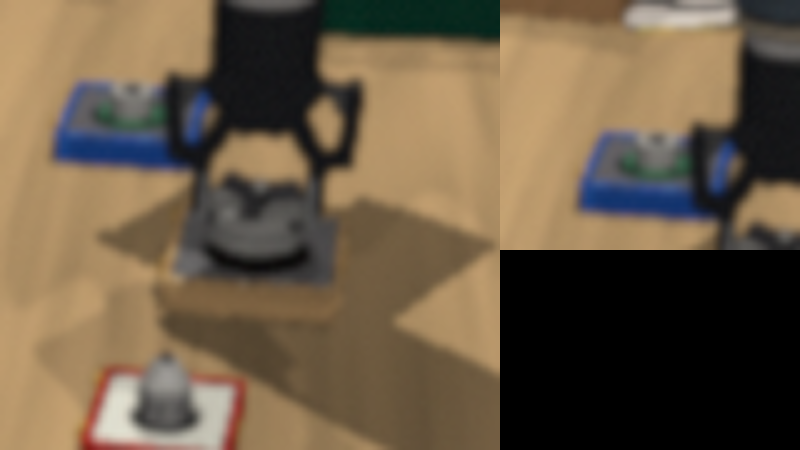

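The jaw chuck is centred over the wooden box's recess (column 260), and the faceplate sits in the blue box. Lowering.

Emit:
step_arm(motion=[[[0,0,0.15],0,-0.2],[[0,0,0.3],0,-0.2],[[0,0,0.42],0,-0.2],[[0,0,0.46],0,-0.2],[[0,0,0.46],0,-0.2],[[0,0,0.49],0,-0.2],[[0,0,0.49],0,-0.2]])

```text
time_s: 43.82
tcp_pos: [0.4179, -0.2256, -0.0138]
tool_rot: [0.707, 0.707, 0.0, 0.0]
contact_force: [-2.5, 0.4, 4.0]
opening: 0.0657
grasp_force: 81.3
```

Emit:
step_arm(motion=[[[0,0,0],0,-0.5],[[0,0,0],0,-0.65],[[0,0,0],0,-0.75],[[0,0,0],0,-0.8],[[0,0,0],0,-0.8],[[0,0,0],0,-0.8]])

```text
time_s: 44.58
tcp_pos: [0.4177, -0.2255, -0.0143]
tool_rot: [0.707, 0.707, -0.0, 0.0]
contact_force: [0.1, -0.3, -0.0]
opening: 0.0767
grasp_force: 0.0
```

Emit:
step_arm(motion=[[[0,0,-0.3],0,-0.8],[[0,0,-1],0,-0.8],[[0,0,-2],0,-0.8],[[0,0,-3],0,-0.8],[[0,0,-3.5],0,-0.8],[[1.5,0,-3.5],0,-0.8],[[3,0,-3.5],0,-0.8],[[4.5,0,-3.5],0,-0.8],[[6,0,-3.5],0,-0.8],[[7.5,0,-3.5],0,-0.8]])

```text
time_s: 45.82
tcp_pos: [0.4174, 0.0765, 0.1267]
tool_rot: [0.707, 0.707, 0.001, 0.0]
contact_force: [1.6, -0.4, -0.2]
opening: 0.0771
grasp_force: 0.0
```

Emit:
step_arm(motion=[[[1.2,0,0],0,-0.8],[[2.4,0,0],0,-0.8],[[3.6,0,0],0,-0.8],[[4.5,0,0],0,-0.8],[[4.5,0,0],0,-0.8],[[4.5,0,0],0,-0.8]])

```text
time_s: 46.58
tcp_pos: [0.4174, 0.2541, 0.126]
tool_rot: [0.707, 0.707, -0.0, 0.0]
contact_force: [-0.2, -0.0, -0.1]
opening: 0.0767
grasp_force: 0.0
```

```bash
python3 - <<'E'
from h import *
t=r.get_image("top");s=r.get_image("side");print(r.read_state()["tcp_pos"])
C=np.zeros((600,800,3),np.uint8)
for i,(u,v) in enumerate([(326,224),(379,165),(461,209),(394,241)]):
    C[(i//2)*300:(i//2)*300+300,(i%2)*300:(i%2)*300+300]=cv2.resize(t[v-20:v+20,u-20:u+20],(300,300),interpolation=cv2.INTER_CUBIC)
for i,(u,v) in enumerate([(343,216),(288,186),(337,155),(361,184)]):
    C[i*150:i*150+150,600:800]=cv2.resize(s[v-19:v+19,u-25:u+25],(200,150),interpolation=cv2.INTER_CUBIC)
cv2.imwrite("pics/fin.png",C)
E
```

```text
[0.41754149 0.2537218  0.1259497 ]
```

View pics/fin.png

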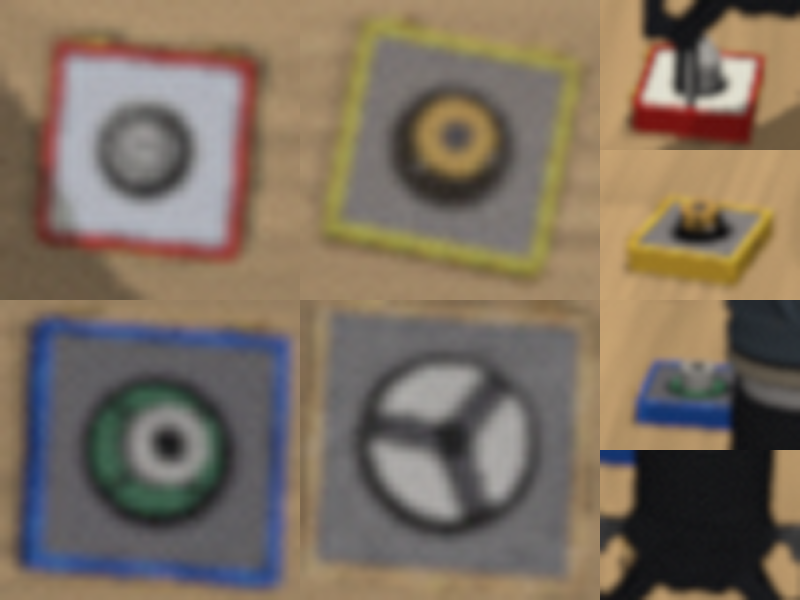

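All four pieces sit centred in their recesses (red ring centre at (145,150), yellow (452,148), blue (157,450), wood (450,442)), and the arm is clear. Handing in.

```bash
python3 -c "
from rig import r
print(r.job_done())"
```

```text
the job is handed in; nothing more can be done
None
```

All four accessories are back in their own boxes, centred and fully down in the last camera views. The oil can and chuck key were never approached. The job is handed in, but no verdict came back.

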